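Find the heaviest sample tin by feel

ROBOT

A 6-joint arm with a two-finger parallel gripper is mounted at the origin on a cart in front of the work surface, level with it; the furniture and walls round the work are solid. World frame = base frame: x ahead of the robot, y to its left, z up, the work surface at z = 0. Lengths are in mm, angles in rad, forces in N, time in s.
With the tool pointing down it reaches from about 350 to 775 mm from the base axis. Payload 7.3 kg.
Tool frame: the origin (TCP) lies between the finger pads; the fingertips stand 22 mm ahead of it and the grasp point (between the pads) lies 3 mm ahead of it; z points along the fingers, x is the direction in which the jaws open and shut, and the axes are right-handed (so a half turn about z gives the same grasp; the last joint's range is limited). The gripper opens to 92 mm and grips with 3 to 60 N. Pads are 19 mm wide; open, the fingers measure 130 mm over their backs; the gripper's body (75 mm by 190 mm) begins 47 mm behind the grasp point.
Start: joints at [-1.381, 0.342, 1.524, -0, 1.275, -0.146], TCP at [173.023, -495.687, 248.741] pointing down, gripper open.
Joint ranges: [-2.53, 2.53], [-0.77, 2.02], [0.04, 2.7], [-1, 4.14], [0.28, 2.66], [-3.11, 3.11]. Speed limits (rad/s): [2.57, 2.57, 3.14, 3.14, 3.14, 3.14].

INTERFACE

Orientations are given as [roll, pitch, yaw] about the fixed x, y, z axes, in that order (R = Rz(yaw) Ry(pitch) Rx(roll)).
In Python, from plant import * gives the robot as it stands. The module is installed in compiled form; this text tells all that it offers.
- The arm moves only by the shell command python3 -m handwheel 'ROWS' [OPENING]. ROWS is a JSON object of lists of equal length, an entry for each row: "translation": the shift along the world's x, y, z in units of 15 cm (1.0 is 15 cm), a list of three; "twist": the turn about the world's z in units of 90 degrees (1.0 is 90 degrees). In form: {"translation": [[tx, ty, tz], ...], "twist": [twist, ...]}. A call has exactly 8 rows; each row shifts and turns the pose as measured when the row begins; what a row does not reach is not made up. A row lasts 1/8 s, in which the tool goes at most 62.5 mm and 10.7 degrees, less where a joint would pass 70% of its speed; a pose out of reach is approached as far as the arm can. A call with a number of a shift or a turn outside -1 to 1 is refused whole. A call with a gripper value outside its range is refused whole. OPENING is the closure in counts, from 0 (fully open) to 255 (shut), set as the call begins (- or left out, the last holds). The fingers move at their own pace and stop on an object; the grip force is fixed at half the most. Time passes only in rows, so rows that do not move let the fingers close, or fill a call up. It gives the time, the measured TCP pose, the force and the opening at its end, in the units of the state.
- get_obs(): the state, without advancing time (a new reading comes with each control period).
- capture(name): name is "scene" or "side" or "wrist"; returns a dict with "img" (384x512x3 uint8, red, green, blue), "vertical_fov" (degrees; the focal length in pixels is half the picture's height over the tangent of half this angle, whatever the lens; pixels are square), "cx", "cy" (the principal point, pixels), "world_from_camera" (4x4, takes a point from camera to world coordinates). Camera axes: x right, y up, looking along -z (the intrinsics and any distortion apply to the point x, -y, -z); pixel columns grow to the right and rows downward; lengths in mm; the calibration is good to about 2 mm. The wrist camera is an equidistant fisheye: a pixel r from the principal point sees the ray r / f radians off the axis. A picture is of the moment at which its call begins. There is no depth.
- close_job(): hands the job in, once; it reports no verdict.
Trained networks look in the newest picture that a camera, given by its name, has taken for a name from the list of things; names that differ only in an ending like _2 or _b are one class to them, and where a whole thing is asked for, a point or a joint stands for the part that bears it (a point fixed in the world has none). Each returns a list of dicts, best first, with "score" (0 to 1); they miss things now and then, are a little off and sometimes report something else, mostly with a low value. They report only what shows in the picture. A call takes as long as a camera call.
- search_frame(camera, label): "position" ([x, y, z] in mm, in the coordinates of the camera as it stood for that picture, good to about 4 mm: the middle of the surface that is visible of it).
- spot_point(camera, label): "position" ([x, y, z] in mm, in the coordinates of the camera as it stood for that picture, good to about 4 mm: a listed point, or the origin of a listed thing).
The state is a dict: "time": time; "joint_positions": joint angles; "dq": joint speeds; "tau": joint torques, N m; "tool_pos": TCP position; "tcp_rot": TCP orientation; "contact_force": force on the tool from outside, world axes, zero at the start; "moment": the same for the moment, N m; "grip_width": finger opening in mm.
Only numpy, scipy, OpenCV 4.12 (cv2) and the standard library are available. Lean on these libraries where they do the work, as an engineer would, in place of code of your own. Each camera call takes 0.05 s, during which the arm holds its last target.

TASK

Pull the tray of three closed sample tins all the way out from under the low wooden riser by its upright post, and leave it out. Then heft the tins one at a time from left to right (as the robot sees them): lift each at least 5 cm straight up out of its ring, feel its weight, and set it back upright in its ring unless it is the last one and you keep it. Finish while holding the heaviest tin up level and still in the gripper, at least 18 cm above the bench and touching nothing else, with the other two standing in their rings and the small weight and the vials not knocked over.

Things in the scene. Friction and masses are not known exactly. Their poses are not given: they have to be found in the camera images.
- riser: Low wooden bench riser, fixed, 125 deep x 410 wide x 85 mm high: a board (its top 85 mm, its underside 71 mm above the bench) on two side panels. Origin on the bench under the middle of the board's front edge; x points back away from the robot (under the board), y to the left, z up. Its tray slides toward -x. Two vials stand on the board.
- tray (a joint): Slide of the plywood tray under the riser: 0 = pushed home (tins under the board), 0.160 m = all the way out, at its stop. Grows as the tray moves along the riser's -x. It stays where it is left; about 3 N of friction, plus a little damping. The tray is 370 mm wide with an 18 mm high front lip.
- pull_post (a point): Grip point of the steel pull post that stands upright near the middle of the tray's front: knob 20 mm in diameter from 38 to 50 mm above the bench (neck 15 mm below it, from 18 mm up), this point on its axis 42 mm above the bench. When the tray is home it stands 60 mm in front of the board's front edge, 118 mm in front of the line of ring centres. Moves with the tray.
- ring_left (a point): Middle of the left ring (seen from the robot) on the tray's floor, at floor height, 10 mm above the bench. The ring is 4 mm high, 74 mm inside and 82 mm outside; a tin stands in it with about 5 mm play all round. Ring centres are 115 mm apart across the tray. Moves with the tray.
- ring_middle (a point): Middle of the middle ring (seen from the robot) on the tray's floor, at floor height, 10 mm above the bench. The ring is 4 mm high, 74 mm inside and 82 mm outside; a tin stands in it with about 5 mm play all round. Ring centres are 115 mm apart across the tray. Moves with the tray.
- ring_right (a point): Middle of the right ring (seen from the robot) on the tray's floor, at floor height, 10 mm above the bench. The ring is 4 mm high, 74 mm inside and 82 mm outside; a tin stands in it with about 5 mm play all round. Ring centres are 115 mm apart across the tray. Moves with the tray.
- tin_p: One of three tins that look exactly alike: closed round aluminium sample tin with a fixed lid, 63 mm across at the lid, 60 mm where it is gripped, 42 mm high. Origin at the centre of its underside, z up its axis. Mass 0.13 to 0.60 kg; the heaviest is at least 0.1 kg heavier than either other one, and which tin stands in which ring changes from start to start.
- tin_q: One of three tins that look exactly alike: closed round aluminium sample tin with a fixed lid, 63 mm across at the lid, 60 mm where it is gripped, 42 mm high. Origin at the centre of its underside, z up its axis. Mass 0.13 to 0.60 kg; the heaviest is at least 0.1 kg heavier than either other one, and which tin stands in which ring changes from start to start.
- tin_r: One of three tins that look exactly alike: closed round aluminium sample tin with a fixed lid, 63 mm across at the lid, 60 mm where it is gripped, 42 mm high. Origin at the centre of its underside, z up its axis. Mass 0.13 to 0.60 kg; the heaviest is at least 0.1 kg heavier than either other one, and which tin stands in which ring changes from start to start.
- weight_small: Bystander: brass weight with a knob, 22 mm across, 30 mm high, standing loose on the tray's front strip beside the pull post; it rides along with the tray. Origin at its underside. Not to be knocked over.
- vial_tall: Bystander: glass vial with a white cap, 34 mm across, 77 mm high, standing on the riser's board. Origin at its underside. Not to be knocked over.
- vial_short: Bystander: glass vial with a red cap, 28 mm across, 65 mm high, standing on the riser's board. Origin at its underside. Not to be knocked over.

How it is judged:
By the outcome, as a careful person would: the job done as asked, in the order asked, and still so for the second after the job is handed in, while the arm keeps its last pose, push and grip.
It also fails if it takes over 72 s, if anything falls off the work surface, if the arm or the gripper's body presses on something with over 40 N, if the wrist force passes 120 N, or if a joint passes its speed limit or range.

## Working session

There is one attempt and no reset: what is moved stays moved. The work goes in short steps, Python scripts to look and compute and a shell command to move; the robot and the scene stay as the last step left them, time stands still between calls to the robot, and variables do not carry over. Pictures are saved under pics/ and viewed, and the job is handed in when it is done.

```bash
mkdir -p pics; cat > h.py <<'E'
from plant import *
import numpy as np, cv2
def snap(cam,fn):
    c=capture(cam); cv2.imwrite('pics/'+fn,c['img'][:,:,::-1]); return c
def w(c,p): return (np.array(c['world_from_camera'])@np.r_[p,1])[:3]
def look(cam,fn,labels,f='spot'):
    c=snap(cam,fn)
    for l in labels:
        for d in (spot_point if f=='spot' else search_frame)(cam,l)[:4]:
            print(cam,l,round(d['score'],2),w(c,d['position']).round(1))
E
python3 - <<'E'
from h import *
o=get_obs(); print(o)
look('scene','s0.png',['pull_post','riser','ring_left','ring_right','tin_p','weight_small','vial_tall','vial_short'])
look('side','d0.png',['pull_post','riser','tin_p','weight_small'])
print(get_obs()['time'])
E
```

```text
{'time': 0.0, 'joint_positions': array([-1.38101150e+00,  3.42714372e-01,  1.52500138e+00, -3.55181925e-05,
        1.27536177e+00, -1.46000827e-01]), 'dq': array([-0.00112001,  0.00046072,  0.00091243,  0.00163219, -0.0004354 ,
        0.0001495 ]), 'tau': array([ 5.36514763e-04, -4.31238770e+01, -2.44219941e+01,  7.17448234e-02,
        5.59790013e-02, -1.54530194e-04]), 'tool_pos': array([ 172.93608203, -495.32065216,  248.0547132 ]), 'tcp_rot': array([-3.14141023e+00,  1.47401626e-03, -1.23500017e+00]), 'contact_force': array([0.24939311, 0.23507315, 0.67547791]), 'moment': array([-0.02378227, -0.03355686, -0.04730235]), 'grip_width': 91.95820435680119}
scene pull_post 0.85 [595.2  48.3  45.2]
scene ring_left 0.64 [718.9 165.2   8.3]
scene ring_left 0.35 [717.8  47.9   6. ]
scene ring_right 0.77 [717.1 -63.3   9.3]
scene ring_right 0.48 [708.9 163.7  12.2]
scene ring_right 0.3 [595.   48.5  42.1]
scene tin_p 0.72 [717.2 -61.1   8.2]
scene tin_p 0.52 [708.7 167.6  14.1]
scene tin_p 0.43 [720.3 -64.9  10.1]
scene tin_p 0.4 [718.1  47.5   7.1]
scene weight_small 0.6 [606.1 155.7  10.2]
scene vial_tall 0.91 [727.9 118.9  85.6]
scene vial_short 0.75 [727.9 -52.4  86.3]
side pull_post 0.72 [596.5  51.4  43.4]
side riser 0.6 [653.2  50.    0.7]
side tin_p 0.74 [713.4  52.9   7. ]
side tin_p 0.64 [715.1 168.8  13.2]
side tin_p 0.58 [711.1 -62.    9.2]
side tin_p 0.42 [6.515e+02 4.960e+01 6.000e-01]
side weight_small 0.59 [603.9 156.1   7.6]
0.7
```

View pictures.

View pics/s0.png

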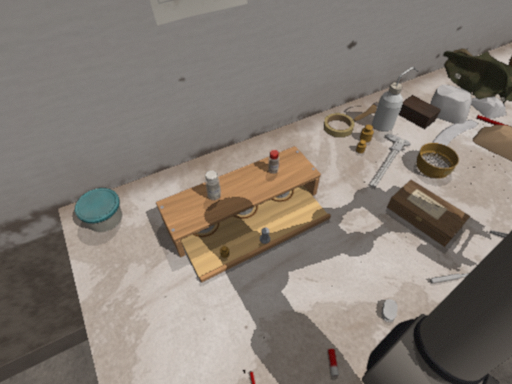

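View pics/d0.png

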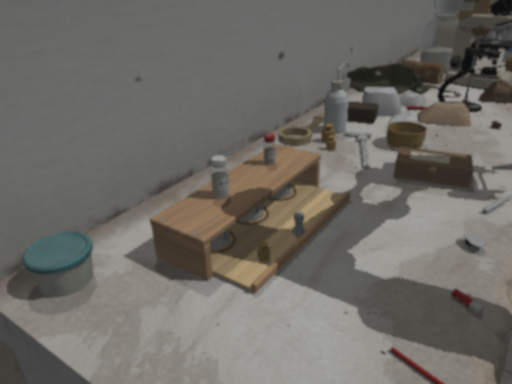

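The networks agree: post at about (595.5, 49.5), rings at x≈716 and y≈166/49/-62, riser yaw≈0. I'll go above the post with the jaws along y.

```bash
python3 -m handwheel '{"translation":[[0.245,0.316,0],[0.245,0.316,0],[0.245,0.316,0],[0.245,0.316,0],[0.245,0.316,0],[0.245,0.316,0],[0.245,0.316,0],[0.245,0.316,0]],"twist":[-0.027,-0.027,-0.027,-0.027,-0.027,-0.027,-0.027,-0.027]}' 0
```

```text
time: 1.7
tool_pos: [472.3, -107.9, 249.7]
tcp_rot: [-3.138, -0.005, -1.595]
contact_force: [0.5, -1.0, 0.3]
grip_width: 91.9
```

```bash
python3 -m handwheel '{"translation":[[0.2,0.25,-0.1],[0.2,0.25,-0.1],[0.2,0.25,-0.15],[0.15,0.2,-0.15],[0.07,0.1,-0.15],[0,0,-0.1],[0,0,0],[0,0,0]],"twist":[0.015,0,0,0,0,0,0,0]}' 0
python3 - <<'E'
from h import *
o=get_obs();print(o['tool_pos'],o['tcp_rot'])
look('wrist','w1.png',['pull_post','weight_small','ring_middle'])
look('scene','s1.png',['pull_post'])
look('side','d1.png',['pull_post'])
E
```

```text
time: 2.7
tool_pos: [600.7, 58.1, 134.7]
tcp_rot: [-3.134, -0.006, -1.565]
contact_force: [0.0, 0.1, 0.7]
grip_width: 91.8
[600.70317638  58.13823708 134.7335665 ] [-3.13357562 -0.00636547 -1.56502191]
wrist pull_post 0.7 [595.4  51.1  41.7]
wrist weight_small 0.68 [607.5 153.4   6.6]
wrist ring_middle 0.45 [727.3 -53.2  86.6]
scene pull_post 0.89 [595.6  49.9  42.6]
side pull_post 0.55 [594.6  50.7  46.9]
```

View pics/w1.png

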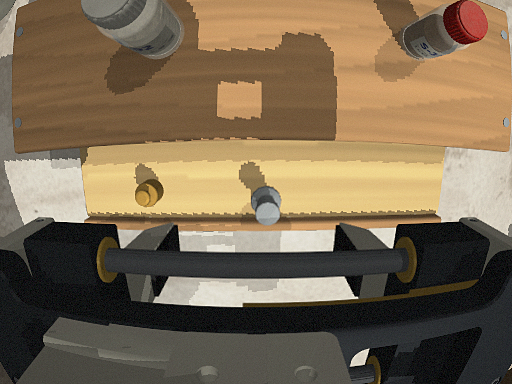

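Wrist view shows the post at (266,208), weight at (148,193), the board's front edge level at row ~150, and both vials well behind. Centre and descend.

```bash
python3 -m handwheel '{"translation":[[-0.033,-0.05,-0.1],[0,0,-0.12],[0,0,-0.12],[0,0,-0.12],[0,0,-0.08],[0,0,-0.04],[0,0,0],[0,0,0]],"twist":[0,0,0,0,0,0,0,0]}' 0
python3 - <<'E'
from h import *
print(get_obs()['contact_force'])
c=snap('wrist','w2.png');print(c['world_from_camera'])
E
```

```text
time: 4.1
tool_pos: [597.1, 51.1, 46.9]
tcp_rot: [-3.129, -0.006, -1.564]
contact_force: [-0.1, -0.4, 1.0]
grip_width: 91.7
[-0.08211861 -0.40616537  0.99874135]
[[ 7.16743485e-03  9.68580256e-01  2.48597899e-01  6.64636258e+02]
 [-9.99949220e-01  5.18105683e-03  8.64368343e-03  5.22542216e+01]
 [ 7.08410127e-03 -2.48647228e-01  9.68568207e-01  1.83026935e+02]
 [ 0.00000000e+00  0.00000000e+00  0.00000000e+00  1.00000000e+00]]
```

View pics/w2.png

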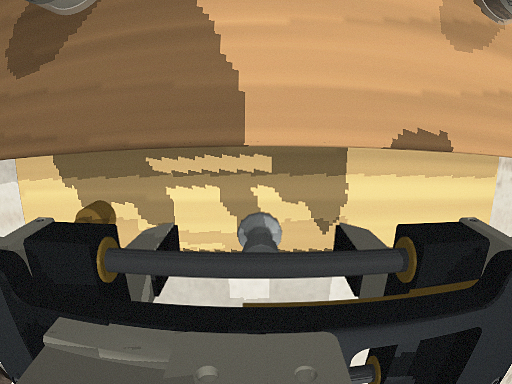

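Post is centred between the jaws (258,230); weight (95,213) is outside the left finger. Close.

```bash
python3 -m handwheel '{"translation":[[0,0,0],[0,0,0],[0,0,0],[0,0,0],[0,0,0],[0,0,0],[0,0,0],[0,0,0]],"twist":[0,0,0,0,0,0,0,0]}' 255
```

```text
time: 5.15
tool_pos: [597.6, 49.1, 48.0]
tcp_rot: [-3.128, -0.01, -1.563]
contact_force: [-0.2, -7.3, 1.4]
grip_width: 18.7
```

```bash
python3 -m handwheel '{"translation":[[-0.03,0,0],[-0.06,0,0],[-0.09,0,0],[-0.1,0,0],[-0.1,0,0],[-0.1,0,0],[-0.08,0,0],[-0.05,0,0]],"twist":[0,0,0,0,0,0,0,0]}' 255
```

```text
time: 6.15
tool_pos: [505.8, 48.0, 48.1]
tcp_rot: [-3.118, -0.011, -1.563]
contact_force: [3.5, -2.9, -5.7]
grip_width: 18.6
```

```bash
python3 -m handwheel '{"translation":[[-0.05,0,-0.005],[-0.09,0,-0.005],[-0.1,0,0],[-0.08,0,0],[-0.06,0,0],[-0.04,0,0],[-0.04,0,0],[-0.03,0,0]],"twist":[0,0,0,0,0,0,0,0]}' 255
```

```text
time: 7.15
tool_pos: [437.2, 47.2, 48.3]
tcp_rot: [-3.098, -0.012, -1.564]
contact_force: [25.3, 0.3, -30.2]
grip_width: 18.4
```

Travel 160.4 mm with the force rising: at the stop. Release.

```bash
python3 -m handwheel '{"translation":[[0,0,-0.01],[0,0,0],[0,0,0],[0,0,0],[0,0,0],[0,0,0],[0,0,0.1],[0,0,0.2]],"twist":[0,0,0,0,0,0,0,0]}' 0
python3 - <<'E'
from h import *
look('scene','s3.png',['pull_post','tin_p','ring_left','ring_middle','ring_right','weight_small'])
look('side','d3.png',['pull_post','tin_p','weight_small'])
E
```

```text
time: 8.15
tool_pos: [433.1, 48.4, 90.8]
tcp_rot: [-3.108, -0.011, -1.564]
contact_force: [1.1, -1.0, -0.1]
grip_width: 90.7
scene tin_p 0.91 [546.9 165.7  12.2]
scene tin_p 0.64 [558.5  46.6  11. ]
scene ring_left 0.66 [556.4 166.1   7.5]
scene ring_middle 0.62 [555.   47.4  13.6]
scene ring_middle 0.45 [729.8 117.5  88.1]
scene ring_right 0.57 [554.4  46.4  11.2]
scene ring_right 0.3 [731.3 -52.3  87.1]
scene weight_small 0.65 [448.3 151.8  12.8]
side pull_post 0.85 [433.9  48.7  43.8]
side pull_post 0.31 [552.8  52.6   9.2]
side tin_p 0.95 [553.1 167.2  11.2]
side tin_p 0.91 [549.8  51.6   7.1]
side tin_p 0.7 [553.1 -68.2  11.3]
side tin_p 0.42 [550.8  50.4  12. ]
side weight_small 0.56 [443.9 152.7   3.9]
```

View pics/s3.png

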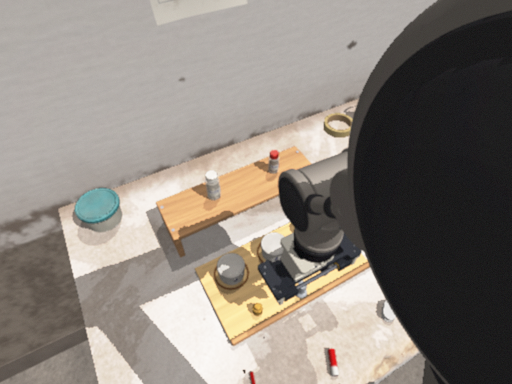

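View pics/d3.png

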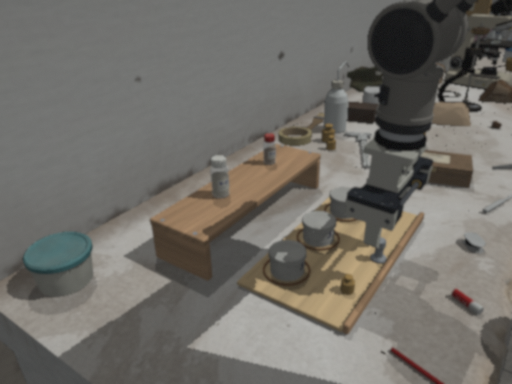

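Scene and side views show the tray fully out with all three tins standing in their rings, and the weight and vials upright. Move above the left tin.

```bash
python3 -m handwheel '{"translation":[[0,0,0.15],[0.15,0.15,0.05],[0.2,0.2,0],[0.2,0.2,0],[0.15,0.13,0],[0.1,0.08,0],[0,0,0],[0,0,0]],"twist":[0,0,0,0,0,0,0,0]}' 0
python3 - <<'E'
from h import *
look('wrist','w4.png',['tin_p','ring_left','ring_middle','ring_right','weight_small'])
o=get_obs();print(o['tool_pos'],o['tcp_rot'])
E
```

```text
time: 9.7
tool_pos: [554.8, 165.6, 118.1]
tcp_rot: [-3.113, -0.011, -1.565]
contact_force: [0.3, -0.0, -0.8]
grip_width: 92.2
wrist tin_p 0.82 [553.   46.8  10.6]
wrist tin_p 0.8 [548.9 160.1   9.8]
wrist tin_p 0.79 [554.3 -70.1   7.9]
wrist weight_small 0.37 [445.4 154.1   8.5]
[555.50267991 165.58321599 118.8679391 ] [-3.11095591 -0.010914   -1.56584456]
```

View pics/w4.png

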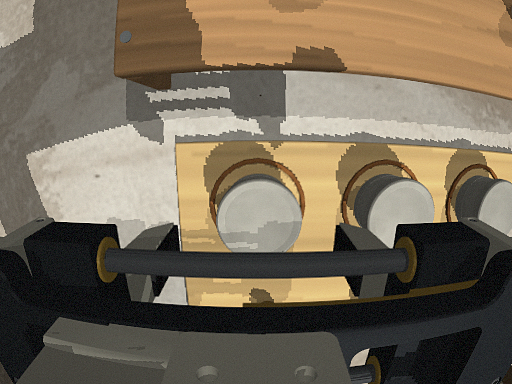

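Left tin's lid is around (259,217), between the fingers. I'll compute its lid centre from the picture, and take a force baseline.

```bash
cat >> h.py <<'E'
def backp(c,u,v,z):
    f=c['img'].shape[0]/2/np.tan(np.radians(c['vertical_fov']/2))
    d=np.array([u-c['cx'],v-c['cy']]);r=np.hypot(*d);t=r/f
    ray=np.array([d[0]/r*np.sin(t),-d[1]/r*np.sin(t),-np.cos(t)])
    M=np.array(c['world_from_camera']);g=M[:3,:3]@ray;p=M[:3,3]
    return p+g*(z-p[2])/g[2]
def heft(n=10):
    F=[];T=[]
    for _ in range(n):
        o=get_obs();F.append(o['contact_force']);T.append(o['tau']);capture('side')
    print('t',o['time'],'pos',o['tool_pos'].round(1),'rot',o['tcp_rot'].round(3),'F',np.mean(F,0).round(2),'sd',np.std(F,0).round(2),'tau',np.mean(T,0).round(3)[1:4],'w',o['grip_width'])
E
python3 - <<'E'
from h import *
c=capture('wrist')
# lid rim points: left, right, top, lower visible edges
for u,v in [(217,215),(302,215),(259,176)]: print(backp(c,u,v,52).round(1))
heft(8)
E
```

```text
[557.2 192.9  52. ]
[557.3 131.3  52. ]
[585.7 162.8  52. ]
t 10.4 pos [555.7 166.  118.7] rot [-3.111 -0.011 -1.565] F [ 0.21 -0.1   0.14] sd [0.42 0.6  0.54] tau [-5.0626e+01 -2.1174e+01 -4.4000e-02] w 91.85783323499919
```

```bash
python3 -m handwheel '{"translation":[[-0.01,-0.025,-0.08],[0,0,-0.1],[0,0,-0.1],[0,0,-0.1],[0,0,-0.08],[0,0,-0.05],[0,0,0],[0,0,0]],"twist":[0,0,0,0,0,0,0,0]}' 0
```

```text
time: 11.45
tool_pos: [553.2, 161.8, 35.3]
tcp_rot: [-3.114, -0.011, -1.565]
contact_force: [1.1, 0.2, -0.2]
grip_width: 91.8
```

```bash
python3 -m handwheel '{"translation":[[0,0,0],[0,0,0],[0,0,0],[0,0,0],[0,0,0],[0,0,0],[0,0,0],[0,0,0]],"twist":[0,0,0,0,0,0,0,0]}' 255
```

```text
time: 12.45
tool_pos: [554.3, 162.5, 37.0]
tcp_rot: [-3.11, -0.01, -1.565]
contact_force: [0.1, 0.6, 0.6]
grip_width: 59.0
```

Gripped on the body (59 mm). Lift straight up.

```bash
python3 -m handwheel '{"translation":[[0,0,0.05],[0,0,0.08],[0,0,0.1],[0,0,0.1],[0,0,0.08],[0,0,0.05],[0,0,0],[0,0,0]],"twist":[0,0,0,0,0,0,0,0]}' 255
python3 - <<'E'
from h import *
heft(10)
snap('side','d5.png')
E
```

```text
time: 13.45
tool_pos: [553.9, 162.0, 111.5]
tcp_rot: [-3.11, -0.011, -1.565]
contact_force: [-0.2, 0.9, -2.5]
grip_width: 59.2
t 13.9 pos [554.1 162.1 111.6] rot [-3.109 -0.011 -1.565] F [ 0.17  0.13 -1.68] sd [0.43 0.46 0.44] tau [-5.1530e+01 -2.1384e+01 -4.7000e-02] w 59.079432123710035
```

View pics/d5.png

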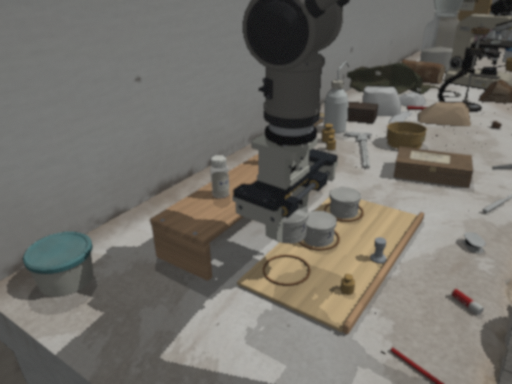

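Left tin ≈1.7–1.8 N (~0.18 kg). Set it back.

```bash
python3 -m handwheel '{"translation":[[0,0,-0.08],[0,0,-0.1],[0,0,-0.1],[0,0,-0.09],[0,0,-0.04],[0,0,-0.02],[0,0,-0.02],[0,0,0]],"twist":[0,0,0,0,0,0,0,0]}' 255
```

```text
time: 15.0
tool_pos: [553.6, 162.0, 38.4]
tcp_rot: [-3.111, -0.011, -1.565]
contact_force: [-0.1, 0.5, -1.7]
grip_width: 59.3
```

```bash
python3 -m handwheel '{"translation":[[0,0,-0.01],[0,0,0],[0,0,0],[0,0,0],[0,0,0],[0,0,0],[0,0,0],[0,0,0]],"twist":[0,0,0,0,0,0,0,0]}' 255
```

```text
time: 16.0
tool_pos: [554.2, 162.1, 37.9]
tcp_rot: [-3.109, -0.01, -1.565]
contact_force: [0.2, -0.1, -1.4]
grip_width: 58.8
```

```bash
python3 -m handwheel '{"translation":[[0,0,-0.01],[0,0,-0.01],[0,0,0],[0,0,0],[0,0,0],[0,0,0],[0,0,0],[0,0,0]],"twist":[0,0,0,0,0,0,0,0]}' 255
```

```text
time: 17.0
tool_pos: [555.6, 162.2, 37.0]
tcp_rot: [-3.105, -0.01, -1.565]
contact_force: [0.5, 0.7, 0.6]
grip_width: 59.2
```

Down on the floor (force unloaded). Release and rise.

```bash
python3 -m handwheel '{"translation":[[0,0,0],[0,0,0],[0,0,0],[0,0,0],[0,0,0.08],[0,0,0.15],[0,0,0.15],[0,0,0.1]],"twist":[0,0,0,0,0,0,0,0]}' 0
```

```text
time: 18.0
tool_pos: [555.1, 162.1, 112.2]
tcp_rot: [-3.106, -0.01, -1.565]
contact_force: [-0.1, 0.4, 0.4]
grip_width: 91.7
```

```bash
python3 -m handwheel '{"translation":[[0,-0.1,0],[0,-0.15,0],[0,-0.18,0],[0,-0.15,0],[0,-0.1,0],[0,-0.05,0],[0,0,0],[0,0,0]],"twist":[0,0,0,0,0,0,0,0]}' 0
python3 - <<'E'
from h import *
heft(6)
look('wrist','w6.png',['tin_p'])
E
```

```text
time: 19.0
tool_pos: [553.2, 46.0, 110.6]
tcp_rot: [-3.109, -0.01, -1.565]
contact_force: [1.2, -0.1, -0.8]
grip_width: 91.8
t 19.25 pos [553.2  46.  110.7] rot [-3.109 -0.011 -1.565] F [ 0.13 -0.15  0.12] sd [0.53 0.37 0.56] tau [-4.8217e+01 -2.0259e+01 -7.0000e-03] w 91.86739515941547
wrist tin_p 0.75 [554.  158.8  10.3]
wrist tin_p 0.57 [555.9 -69.7   6.3]
wrist tin_p 0.56 [551.8  45.7   9.7]
```

View pics/w6.png

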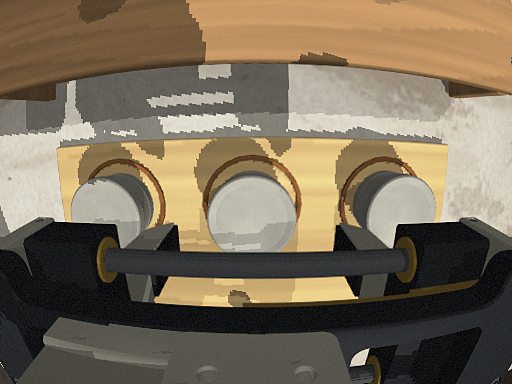

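All three tins are upright in their rings; the middle lid (252,212) is centred between the fingers. Descend.

```bash
python3 -m handwheel '{"translation":[[0,0,-0.08],[0,0,-0.1],[0,0,-0.1],[0,0,-0.1],[0,0,-0.06],[0,0,-0.02],[0,0,0],[0,0,0]],"twist":[0,0,0,0,0,0,0,0]}' 0
```

```text
time: 20.4
tool_pos: [552.6, 45.9, 35.7]
tcp_rot: [-3.111, -0.01, -1.565]
contact_force: [0.8, 0.4, 0.7]
grip_width: 91.8
```

```bash
python3 -m handwheel '{"translation":[[0,0,0],[0,0,0],[0,0,0],[0,0,0],[0,0,0],[0,0,0],[0,0,0],[0,0,0]],"twist":[0,0,0,0,0,0,0,0]}' 255
```

```text
time: 21.4
tool_pos: [553.4, 46.1, 37.1]
tcp_rot: [-3.108, -0.01, -1.565]
contact_force: [-1.1, 1.9, 0.8]
grip_width: 59.2
```

```bash
python3 -m handwheel '{"translation":[[0,0,0.05],[0,0,0.08],[0,0,0.1],[0,0,0.1],[0,0,0.08],[0,0,0.05],[0,0,0],[0,0,0]],"twist":[0,0,0,0,0,0,0,0]}' 255
python3 - <<'E'
from h import *
heft(10)
snap('side','d7.png')
E
```

```text
time: 22.4
tool_pos: [552.6, 45.8, 111.0]
tcp_rot: [-3.109, -0.011, -1.565]
contact_force: [0.3, -0.2, -2.6]
grip_width: 59.0
t 22.85 pos [552.8  45.8 111.2] rot [-3.109 -0.011 -1.565] F [ 0.22 -0.05 -2.84] sd [0.58 0.52 0.44] tau [-4.9848e+01 -2.1145e+01 -8.0000e-03] w 59.17961864164565
```

View pics/d7.png

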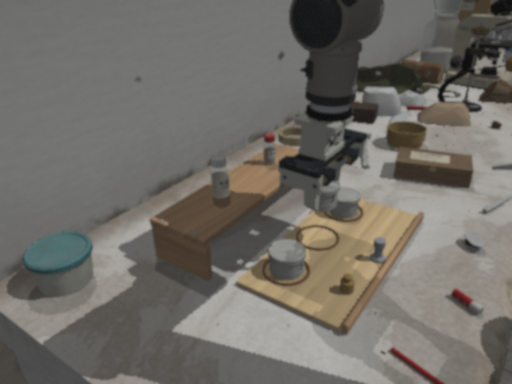

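Left tin is seated; the middle one is held. Middle ≈2.95 N (~0.30 kg), heavier than the left. Set it back.

```bash
python3 -m handwheel '{"translation":[[0,0,-0.08],[0,0,-0.1],[0,0,-0.1],[0,0,-0.09],[0,0,-0.04],[0,0,-0.02],[0,0,-0.02],[0,0,0]],"twist":[0,0,0,0,0,0,0,0]}' 255
```

```text
time: 23.95
tool_pos: [552.3, 45.8, 38.1]
tcp_rot: [-3.11, -0.011, -1.565]
contact_force: [-0.4, -0.4, -2.5]
grip_width: 59.1
```

```bash
python3 -m handwheel '{"translation":[[0,0,-0.01],[0,0,-0.01],[0,0,-0.01],[0,0,0],[0,0,0],[0,0,0],[0,0,0],[0,0,0]],"twist":[0,0,0,0,0,0,0,0]}' 255
```

```text
time: 24.95
tool_pos: [554.3, 45.8, 37.1]
tcp_rot: [-3.104, -0.011, -1.565]
contact_force: [-0.2, -0.1, -2.3]
grip_width: 59.7
```

```bash
python3 -m handwheel '{"translation":[[0,0,-0.01],[0,0,-0.01],[0,0,-0.01],[0,0,0],[0,0,0],[0,0,0],[0,0,0],[0,0,0]],"twist":[0,0,0,0,0,0,0,0]}' 255
```

```text
time: 25.95
tool_pos: [557.1, 45.9, 37.1]
tcp_rot: [-3.096, -0.012, -1.565]
contact_force: [-0.5, -1.0, -1.3]
grip_width: 59.2
```

Height equals the grasp height and load is coming off; release.

```bash
python3 -m handwheel '{"translation":[[-0.01,0,0],[0,0,0],[0,0,0],[0,0,0],[0,0,0.08],[0,0,0.15],[0,0,0.15],[0,0,0.1]],"twist":[0,0,0,0,0,0,0,0]}' 0
```

```text
time: 26.95
tool_pos: [555.1, 45.8, 112.5]
tcp_rot: [-3.097, -0.012, -1.565]
contact_force: [-0.2, -0.2, 0.4]
grip_width: 91.9
```

```bash
python3 -m handwheel '{"translation":[[0,-0.1,0],[0,-0.15,0],[0,-0.18,0],[0,-0.15,0],[0,-0.1,0],[0,-0.05,0],[0,0,0],[0,0,0]],"twist":[0,0,0,0,0,0,0,0]}' 0
python3 - <<'E'
from h import *
heft(6)
look('wrist','w8.png',['tin_p'])
snap('side','d8.png')
E
```

```text
time: 27.95
tool_pos: [553.3, -70.2, 110.8]
tcp_rot: [-3.1, -0.011, -1.565]
contact_force: [-0.4, -0.3, -0.8]
grip_width: 91.9
t 28.2 pos [553.5 -70.2 111. ] rot [-3.099 -0.011 -1.564] F [-0.1  -0.44  0.06] sd [0.35 0.44 0.43] tau [-4.8148e+01 -2.0296e+01  4.1000e-02] w 92.02240292006992
wrist tin_p 0.94 [557.5  44.8  10.6]
wrist tin_p 0.79 [554.2 160.5  10.3]
wrist tin_p 0.67 [561.2 -68.3   7.6]
```

View pics/w8.png

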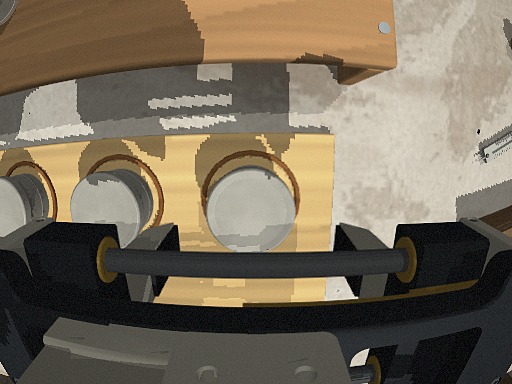

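View pics/d8.png

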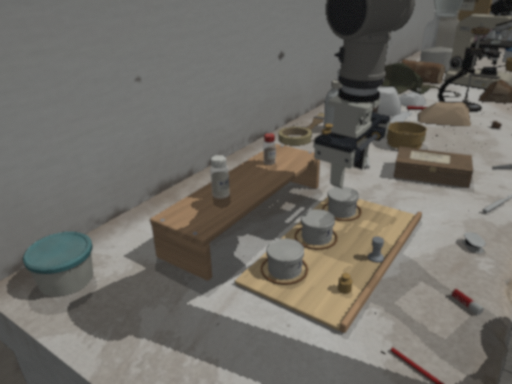

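Left and middle tins stand in their rings; the right lid (251,208) is centred. Same on the right.

```bash
python3 -m handwheel '{"translation":[[0,0,-0.08],[0,0,-0.1],[0,0,-0.1],[0,0,-0.1],[0,0,-0.06],[0,0,-0.02],[0,0,0],[0,0,0]],"twist":[0,0,0,0,0,0,0,0]}' 0
```

```text
time: 29.4
tool_pos: [552.8, -70.3, 36.0]
tcp_rot: [-3.101, -0.011, -1.565]
contact_force: [-0.7, 0.1, -0.1]
grip_width: 91.7
```

```bash
python3 -m handwheel '{"translation":[[0,0,0],[0,0,0],[0,0,0],[0,0,0],[0,0,0],[0,0,0],[0,0,0],[0,0,0]],"twist":[0,0,0,0,0,0,0,0]}' 255
```

```text
time: 30.4
tool_pos: [553.2, -69.8, 37.1]
tcp_rot: [-3.099, -0.011, -1.565]
contact_force: [-0.5, 1.4, 0.8]
grip_width: 58.8
```

```bash
python3 -m handwheel '{"translation":[[0,0,0.05],[0,0,0.08],[0,0,0.1],[0,0,0.1],[0,0,0.08],[0,0,0.05],[0,0,0],[0,0,0]],"twist":[0,0,0,0,0,0,0,0]}' 255
python3 - <<'E'
from h import *
heft(10)
snap('side','d9.png')
E
```

```text
time: 31.4
tool_pos: [551.7, -70.1, 110.2]
tcp_rot: [-3.102, -0.011, -1.565]
contact_force: [0.4, -0.3, -5.9]
grip_width: 59.1
t 31.85 pos [551.9 -70.2 110.3] rot [-3.102 -0.011 -1.565] F [-0.19  0.06 -5.73] sd [0.51 0.32 0.46] tau [-51.41  -21.993   0.054] w 58.835838841030714
```

View pics/d9.png

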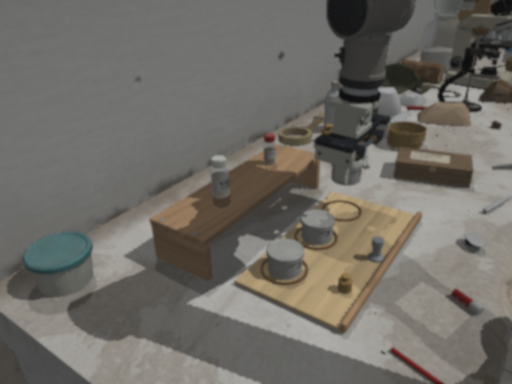

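Right ≈5.8 N (~0.59 kg): the heaviest. Raise it to about 240 mm.

```bash
python3 -m handwheel '{"translation":[[0,0,0.08],[0,0,0.15],[0,0,0.18],[0,0,0.18],[0,0,0.17],[0,0,0.12],[0,0,0.05],[0,0,0]],"twist":[0,0,0,0,0,0,0,0]}' 255
```

```text
time: 32.95
tool_pos: [551.1, -69.9, 259.4]
tcp_rot: [-3.098, -0.012, -1.565]
contact_force: [-0.3, 0.5, -6.4]
grip_width: 59.0
```

```bash
python3 -m handwheel '{"translation":[[0,0,0],[0,0,0],[0,0,0],[0,0,0],[0,0,0],[0,0,0],[0,0,0],[0,0,0]],"twist":[0,0,0,0,0,0,0,0]}' 255
python3 - <<'E'
from h import *
heft(4)
look('scene','s10.png',['tin_p','weight_small','vial_tall','vial_short'])
look('side','d10.png',['tin_p','pull_post','weight_small'])
o=get_obs();print(o['time'],o['tool_pos'],o['tcp_rot'],abs(o['dq']).max())
E
```

```text
time: 33.95
tool_pos: [550.1, -69.7, 256.7]
tcp_rot: [-3.103, -0.01, -1.565]
contact_force: [-0.1, -0.1, -5.8]
grip_width: 59.0
t 34.1 pos [550.1 -69.7 256.7] rot [-3.103 -0.01  -1.565] F [-0.1   0.37 -5.67] sd [0.14 0.25 0.39] tau [-48.337 -27.24    0.064] w 59.06313915688062
scene tin_p 0.95 [558.7 -71.8 229.1]
scene tin_p 0.7 [562.9  42.4   6.4]
scene tin_p 0.68 [555.1 161.9   8.6]
scene tin_p 0.65 [452.  154.1   9.5]
scene vial_tall 0.89 [729.5 117.9  86.3]
scene vial_short 0.68 [731.1 -54.4  87.2]
side tin_p 0.67 [555.5  48.6   5.8]
side tin_p 0.62 [554.3 -68.4 229.2]
side tin_p 0.57 [557.7 165.6  11.6]
side pull_post 0.66 [440.9  50.2  44.2]
side weight_small 0.65 [447.6 151.9   3.2]
34.6 [550.06983822 -69.66959795 256.65452543] [-3.10331748 -0.01046802 -1.56481766] 0.0021077915280707155
```

View pics/s10.png

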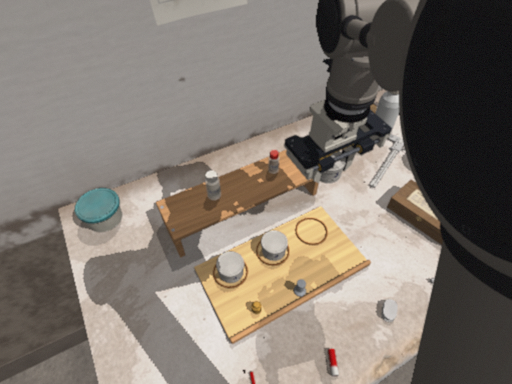

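View pics/d10.png

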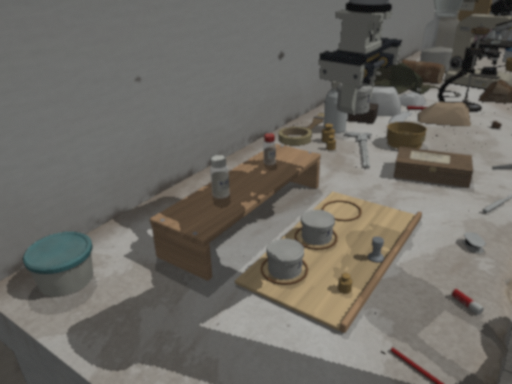

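The side view suggests the post moved back in slightly (433.9 → 440.9), perhaps dragged while I pressed the middle tin down. I'll measure this with the stored pictures.

```bash
python3 - <<'E'
from h import *
c=capture('side')
M=np.linalg.inv(np.array(c['world_from_camera']));f=192/np.tan(np.radians(c['vertical_fov']/2))
def pr(p):
    q=M@np.r_[p,1]; return np.array([c['cx']+f*q[0]/-q[2],c['cy']-f*q[1]/-q[2]])
a=pr([434,49,42]);b=pr([444,49,42]);print(a,b,'px/10mm',b-a)
imgs={n:cv2.cvtColor(cv2.imread(f'pics/{n}.png'),cv2.COLOR_BGR2GRAY).astype(np.float32) for n in ['d3','d5','d7','d8','d9','d10']}
def corr(r,n,x0,y0,w,h):
    t=cv2.resize(imgs[r][y0:y0+h,x0:x0+w],None,fx=8,fy=8,interpolation=3);m=6
    s=cv2.resize(imgs[n][y0-m:y0+h+m,x0-m:x0+w+m],None,fx=8,fy=8,interpolation=3)
    R=cv2.matchTemplate(s,t,cv2.TM_CCOEFF_NORMED);_,v,_,l=cv2.minMaxLoc(R);return l[0]/8-m,l[1]/8-m,round(v,3)
for n in ['d7','d8','d9','d10']:
    print(n,'corner',corr('d5',n,322,310,40,30),'weight',corr('d5',n,336,270,24,26),'board',corr('d5',n,190,240,40,30))
E
```

```text
[380.13243848 244.49055118] [374.54849934 242.62371612] px/10mm [-5.58393914 -1.86683506]
d7 corner (-1.0, -1.0, 0.922) weight (-1.0, 0.0, 0.969) board (-1.0, 6.0, 0.725)
d8 corner (-3.0, -1.0, 0.932) weight (-2.0, -1.0, 0.931) board (0.0, -1.0, 0.645)
d9 corner (-3.0, -1.0, 0.932) weight (-2.0, -1.0, 0.931) board (0.0, -1.0, 0.647)
d10 corner (-3.0, -1.0, 0.932) weight (-2.0, -1.0, 0.935) board (6.0, -6.0, 0.615)
```

The tray was dragged in about 4–5 mm when the middle tin was set down. There is time to mend it: set the right tin back, re-pull the post to the stop, and pick the tin up again.

```bash
python3 -m handwheel '{"translation":[[0.005,0,-0.1],[0.005,0,-0.2],[0,0,-0.22],[0,0,-0.22],[0,0,-0.17],[0,0,-0.07],[0,0,0],[0,0,0]],"twist":[0,0,0,0,0,0,0,0]}' 255
```

```text
time: 35.65
tool_pos: [550.6, -69.4, 101.6]
tcp_rot: [-3.104, -0.01, -1.565]
contact_force: [0.8, 0.4, -5.5]
grip_width: 58.9
```

```bash
python3 -m handwheel '{"translation":[[0.015,0,-0.08],[0,0,-0.1],[0,0,-0.09],[0,0,-0.05],[0,0,-0.03],[0,0,-0.02],[0,0,-0.02],[0,0,0]],"twist":[0,0,0,0,0,0,0,0]}' 255
```

```text
time: 36.65
tool_pos: [554.2, -69.6, 40.8]
tcp_rot: [-3.1, -0.011, -1.565]
contact_force: [-0.6, -0.5, -5.1]
grip_width: 58.7
```

```bash
python3 -m handwheel '{"translation":[[0,0,-0.02],[0,0,-0.02],[0,0,0],[0,0,0],[0,0,0],[0,0,0],[0,0,0],[0,0,0]],"twist":[0,0,0,0,0,0,0,0]}' 255
```

```text
time: 37.65
tool_pos: [556.1, -69.8, 37.1]
tcp_rot: [-3.095, -0.012, -1.565]
contact_force: [0.1, 0.2, -3.8]
grip_width: 58.5
```

```bash
python3 -m handwheel '{"translation":[[0,0,0],[0,0,0],[0,0,0],[0,0,0],[0,0,0.08],[0,0,0.15],[0,0,0.15],[0,0,0.1]],"twist":[0,0,0,0,0,0,0,0]}' 0
```

```text
time: 38.65
tool_pos: [557.2, -70.2, 114.0]
tcp_rot: [-3.092, -0.013, -1.565]
contact_force: [-0.2, -0.4, 0.8]
grip_width: 92.0
```

```bash
python3 -m handwheel '{"translation":[[-0.1,0.1,0],[-0.16,0.16,0],[-0.18,0.18,0],[-0.16,0.16,0],[-0.1,0.1,0],[-0.05,0.05,0],[0,0,0],[0,0,0]],"twist":[0,0,0,0,0,0,0,0]}' 0
python3 - <<'E'
from h import *
look('wrist','w11.png',['pull_post'])
look('side','d11.png',['pull_post','tin_p'])
E
```

```text
time: 39.65
tool_pos: [443.9, 44.0, 119.2]
tcp_rot: [-3.083, -0.015, -1.566]
contact_force: [0.8, -0.4, -0.3]
grip_width: 91.9
wrist pull_post 0.61 [441.4  46.2  38.6]
side pull_post 0.88 [442.3  49.2  44.7]
side tin_p 0.82 [560.1 -68.1   8.9]
side tin_p 0.79 [560.  165.3   7. ]
side tin_p 0.65 [557.7  46.    9. ]
```

View pics/w11.png

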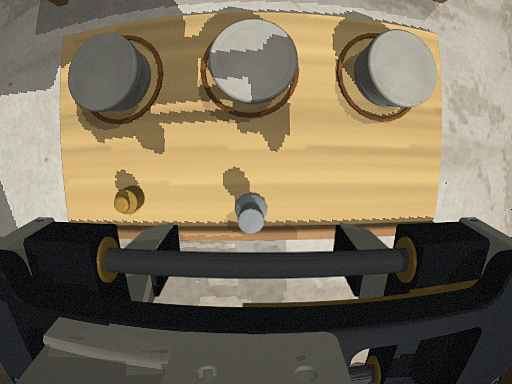

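View pics/d11.png

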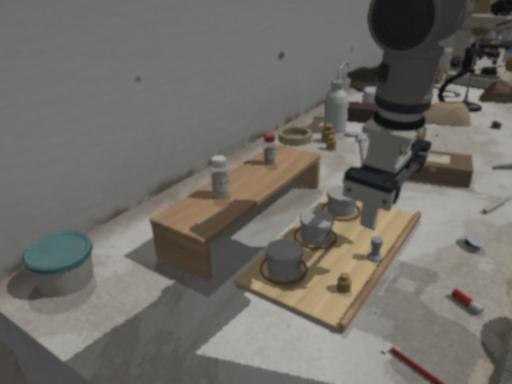

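Tins are all seated; the post is at about (441.5, 47), ~8 mm in. Descend on the post.

```bash
python3 -m handwheel '{"translation":[[-0.03,0.02,-0.08],[0,0,-0.1],[0,0,-0.1],[0,0,-0.1],[0,0,-0.06],[0,0,0],[0,0,0],[0,0,0]],"twist":[0,0,0,0,0,0,0,0]}' 0
```

```text
time: 40.9
tool_pos: [440.8, 45.9, 51.7]
tcp_rot: [-3.081, -0.015, -1.569]
contact_force: [-0.3, 0.4, 0.4]
grip_width: 91.9
```

```bash
python3 -m handwheel '{"translation":[[0,0,0],[0,0,0],[0,0,0],[0,0,0],[0,0,0],[0,0,0],[0,0,0],[0,0,0]],"twist":[0,0,0,0,0,0,0,0]}' 255
```

```text
time: 41.9
tool_pos: [441.2, 47.3, 52.4]
tcp_rot: [-3.08, -0.013, -1.57]
contact_force: [0.9, 7.6, -0.6]
grip_width: 18.4
```

```bash
python3 -m handwheel '{"translation":[[-0.03,0,0],[-0.03,0,0],[-0.03,0,0],[-0.03,0,0],[-0.03,0,0],[-0.03,0,0],[0,0,0],[0,0,0]],"twist":[0,0,0,0,0,0,0,0]}' 255
```

```text
time: 42.9
tool_pos: [434.7, 47.3, 52.3]
tcp_rot: [-3.035, -0.012, -1.574]
contact_force: [1.2, 1.2, 0.5]
grip_width: 18.9
```

```bash
python3 - <<'E'
from h import *
look('side','d12.png',['pull_post'])
o=get_obs();print(o['tool_pos'],o['tcp_rot'],o['contact_force'],o['moment'])
imgs={n:cv2.cvtColor(cv2.imread(f'pics/{n}.png'),cv2.COLOR_BGR2GRAY).astype(np.float32) for n in ['d3','d5','d7','d10','d11','d12']}
def corr(r,n,x0,y0,w,h):
    t=cv2.resize(imgs[r][y0:y0+h,x0:x0+w],None,fx=8,fy=8,interpolation=cv2.INTER_CUBIC);m=6
    s=cv2.resize(imgs[n][y0-m:y0+h+m,x0-m:x0+w+m],None,fx=8,fy=8,interpolation=cv2.INTER_CUBIC)
    R=cv2.matchTemplate(s,t,cv2.TM_CCOEFF_NORMED);_,v,_,l=cv2.minMaxLoc(R);return l[0]/8-m,l[1]/8-m,round(v,3)
for n in ['d5','d7','d10','d11','d12']:
    print(n,'corner',corr('d3',n,322,310,40,30),'weight',corr('d3',n,336,270,24,26))
E
```

```text
side pull_post 0.55 [437.3  48.8  44.6]
[434.66518299  47.26586499  52.32124909] [-3.03470034 -0.01175329 -1.57406665] [ 2.51217874  0.76304541 -3.35769802] [ 0.17116679 -0.2257195  -0.02285365]
d5 corner (-0.125, 0.0, 0.938) weight (0.0, 0.125, 0.91)
d7 corner (-1.0, -0.375, 0.958) weight (-0.5, -0.25, 0.886)
d10 corner (-2.875, -1.25, 0.994) weight (-2.25, -1.125, 0.898)
d11 corner (-3.875, -1.75, 0.994) weight (-3.25, -1.25, 0.898)
d12 corner (0.0, 0.0, 0.997) weight (0.25, -3.25, 0.784)
```

The tray corner now matches the d3 picture taken at the stop (0.0 px shift). The weight match is odd, so I'll look.

View pics/d12.png

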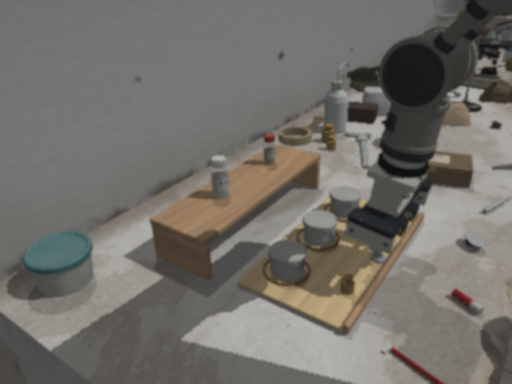

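The weight is upright (in shadow). Pulling has tilted the tool 6°, so I'll turn the gripper half round to put the lean on the other side and take it out against the stop.

```bash
python3 -m handwheel '{"translation":[[0,0,0],[0,0,0],[0,0,0],[0,0,0],[0,0,0.1],[0,0,0.15],[0,0,0.1],[0,0,0]],"twist":[0,0,0,0,0,0,0.118,0.118]}' 0
```

```text
time: 44.0
tool_pos: [432.3, 47.3, 106.2]
tcp_rot: [-3.039, -0.013, -1.195]
contact_force: [-0.2, 0.8, 0.5]
grip_width: 90.4
```

```bash
python3 -m handwheel '{"translation":[[0,0,0],[0,0,0],[0,0,0],[0,0,0],[0,0,0],[0,0,0],[0,0,0],[0,0,0]],"twist":[0.118,0.118,0.118,0.118,0.118,0.118,0.118,0.118]}' 0
```

```text
time: 45.0
tool_pos: [431.1, 47.1, 106.6]
tcp_rot: [-3.038, -0.012, 0.305]
contact_force: [0.3, -0.1, 0.5]
grip_width: 91.9
```

```bash
python3 -m handwheel '{"translation":[[0.02,0.01,0],[0,0,0],[0,0,0],[0,0,0],[0,0,0],[0,0,0],[0,0,0],[0,0,0]],"twist":[0.118,0.118,0.118,0.118,0.118,0.118,0.085,0]}' 0
```

```text
time: 46.0
tool_pos: [433.2, 48.4, 106.0]
tcp_rot: [-3.036, -0.011, 1.568]
contact_force: [0.1, 0.5, -0.4]
grip_width: 91.7
```

```bash
python3 -m handwheel '{"translation":[[0.01,0,-0.08],[0,0,-0.1],[0,0,-0.1],[0,0,-0.06],[0,0,-0.02],[0,0,0],[0,0,0],[0,0,0]],"twist":[0,0,0,0,0,0,0,0]}' 0
```

```text
time: 47.0
tool_pos: [434.9, 48.0, 48.7]
tcp_rot: [-3.036, -0.011, 1.556]
contact_force: [0.5, -0.6, 0.7]
grip_width: 91.7
```

```bash
python3 -m handwheel '{"translation":[[0,0,0],[0,0,0],[0,0,0],[0,0,0],[0,0,0],[-0.03,0,0],[-0.03,0,0],[-0.03,0,0]],"twist":[0,0,0,0,0,0,0,0]}' 255
```

```text
time: 48.0
tool_pos: [420.8, 48.1, 49.1]
tcp_rot: [-3.037, -0.011, 1.556]
contact_force: [-0.2, -0.1, -0.3]
grip_width: 16.7
```

```bash
python3 - <<'E'
from h import *
look('side','d13.png',['pull_post'])
look('scene','s13.png',['pull_post'])
o=get_obs();print(o['time'],o['tool_pos'],o['tcp_rot'],o['contact_force'],o['grip_width'])
i=cv2.imread('pics/d13.png')[180:330,290:460];cv2.imwrite('pics/d13c.png',cv2.resize(i,None,fx=4,fy=4))
E
```

```text
side pull_post 0.84 [436.7  49.4  46.1]
scene pull_post 0.62 [434.2  46.1  41.8]
48.2 [420.08778792  47.77640147  49.04749666] [-3.03511107 -0.01064374  1.55626184] [-3.03444784 -0.08710732  0.43471606] 1.9449532135745884
```

View pics/d13c.png

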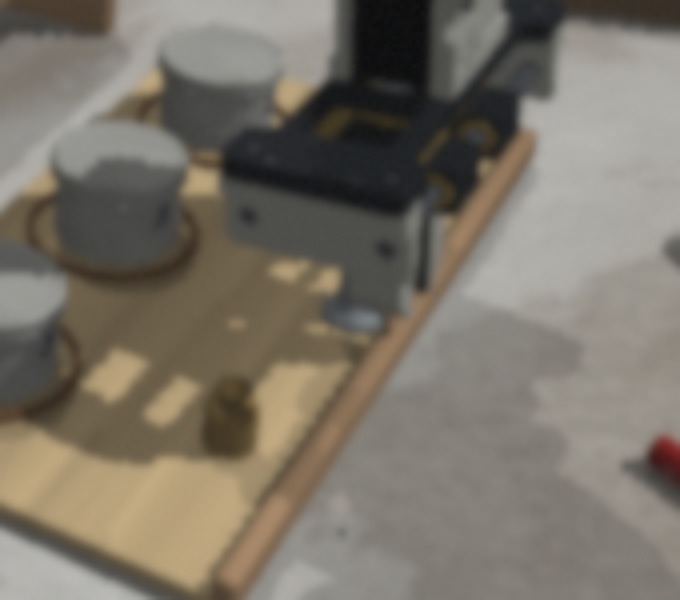

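The fingers had not yet closed when the pull began and slid off in front of the post. Reopen, go back around it, and close fully before pulling.

```bash
python3 -m handwheel '{"translation":[[0,0,0],[0,0,0],[0,0,0],[0,0,0],[0.04,0,0],[0.05,0,0],[0.01,0,0],[0,0,0]],"twist":[0,0,0,0,0,0,0,0]}' 0
```

```text
time: 49.2
tool_pos: [438.0, 48.1, 49.2]
tcp_rot: [-3.039, -0.011, 1.556]
contact_force: [0.5, -1.0, -0.0]
grip_width: 77.4
```

```bash
python3 -m handwheel '{"translation":[[0,0,0],[0,0,0],[0,0,0],[0,0,0],[0,0,0],[0,0,0],[0,0,0],[0,0,0]],"twist":[0,0,0,0,0,0,0,0]}' 255
```

```text
time: 50.2
tool_pos: [437.5, 47.2, 49.2]
tcp_rot: [-3.038, -0.01, 1.557]
contact_force: [-0.5, 2.6, -0.3]
grip_width: 18.2
```

Gripped (18.2 mm). Pull gently against the stop.

```bash
python3 -m handwheel '{"translation":[[-0.03,0,0],[-0.03,0,0],[-0.03,0,0],[-0.03,0,0],[-0.03,0,0],[-0.03,0,0],[-0.03,0,0],[0,0,0]],"twist":[0,0,0,0,0,0,0,0]}' 255
```

```text
time: 51.2
tool_pos: [433.6, 47.2, 49.0]
tcp_rot: [-3.104, -0.01, 1.553]
contact_force: [-4.2, -2.3, 2.7]
grip_width: 18.8
```

```bash
python3 -m handwheel '{"translation":[[-0.03,0,0],[-0.04,0,0],[-0.04,0,0],[-0.02,0,0],[-0.01,0,0],[-0.01,0,0],[-0.01,0,0],[-0.01,0,0]],"twist":[0,0,0,0,0,0,0,0]}' 255
python3 - <<'E'
from h import *
look('side','d14.png',['pull_post'])
a,b=[cv2.imread(f'pics/{n}.png',0).astype(np.float32) for n in ('d3','d14')]
t=cv2.resize(a[310:340,322:362],None,fx=8,fy=8,interpolation=2);s=cv2.resize(b[304:346,316:368],None,fx=8,fy=8,interpolation=2)
_,v,_,l=cv2.minMaxLoc(cv2.matchTemplate(s,t,5));print(l[0]/8-6,l[1]/8-6,v)
E
```

```text
time: 52.2
tool_pos: [433.0, 47.2, 49.1]
tcp_rot: [3.121, -0.011, 1.55]
contact_force: [8.2, 1.1, -10.8]
grip_width: 18.8
side pull_post 0.75 [431.8  49.7  46.8]
0.0 0.0 0.9971335530281067
```

Tool nearly level again, and the tray corner is at its stop position (0.0 px). Release, rise, go to the right tin.

```bash
python3 -m handwheel '{"translation":[[0,0,0],[0,0,0],[0,0,0],[0,0,0],[0,0,0.08],[0,0,0.15],[0,0,0.15],[0.05,-0.05,0.05]],"twist":[0,0,0,0,0,0,0,0]}' 0
```

```text
time: 53.3
tool_pos: [437.6, 40.1, 117.0]
tcp_rot: [3.126, -0.011, 1.551]
contact_force: [-0.0, -0.2, -0.4]
grip_width: 90.9
```

```bash
python3 -m handwheel '{"translation":[[0.12,-0.12,0],[0.18,-0.18,0],[0.18,-0.18,0],[0.14,-0.14,0],[0.08,-0.07,0],[0.02,-0.02,0],[0,0,0],[0,0,0]],"twist":[0,0,0,0,0,0,0,0]}' 0
python3 - <<'E'
from h import *
look('side','d15.png',['tin_p','pull_post'])
look('wrist','w15.png',['tin_p'])
print(get_obs()['time'])
E
```

```text
time: 54.3
tool_pos: [549.9, -73.2, 117.3]
tcp_rot: [3.125, -0.011, 1.55]
contact_force: [-0.5, 0.7, 0.5]
grip_width: 91.7
side tin_p 0.94 [552.8 165.3  11.2]
side tin_p 0.85 [553.3  48.    8.5]
side tin_p 0.69 [554.2 -67.9   9.3]
side pull_post 0.63 [436.2  50.5  46.1]
side pull_post 0.59 [552.9  50.4  10.9]
wrist tin_p 0.95 [552.   44.9  11.2]
wrist tin_p 0.64 [557.  -70.4   7.2]
wrist tin_p 0.58 [551.4 163.1   9.3]
54.55
```

View pics/w15.png

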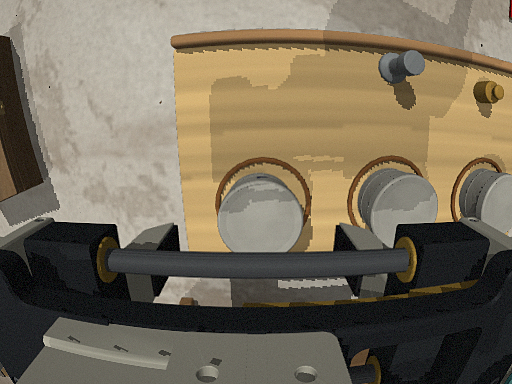

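View pics/d15.png

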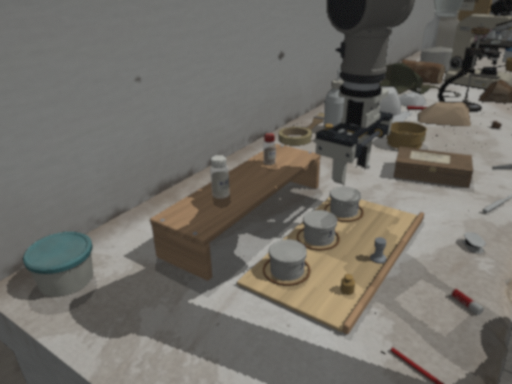

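All tins are seated. The right lid is at (261,217), slightly toward +y of the jaw centre. Shift +4 mm in y and descend.

```bash
python3 -m handwheel '{"translation":[[0.01,0.027,-0.08],[0,0,-0.11],[0,0,-0.11],[0,0,-0.11],[0,0,-0.06],[0,0,-0.02],[0,0,0],[0,0,0]],"twist":[0,0,0,0,0,0,0,0]}' 0
```

```text
time: 55.55
tool_pos: [551.5, -66.9, 39.4]
tcp_rot: [3.125, -0.011, 1.552]
contact_force: [0.3, 0.7, -0.1]
grip_width: 92.0
```

```bash
python3 -m handwheel '{"translation":[[0,0,0],[0,0,0],[0,0,0],[0,0,0],[0,0,0],[0,0,0],[0,0,0],[0,0,0]],"twist":[0,0,0,0,0,0,0,0]}' 255
```

```text
time: 56.55
tool_pos: [552.3, -67.6, 40.7]
tcp_rot: [3.122, -0.01, 1.551]
contact_force: [0.6, -1.2, -0.2]
grip_width: 58.9
```

```bash
python3 -m handwheel '{"translation":[[0,0,0.06],[0,0,0.1],[0,0,0.14],[0,0,0.18],[0,0,0.2],[0,0,0.22],[0,0,0.22],[0,0,0.18]],"twist":[0,0,0,0,0,0,0,0]}' 255
```

```text
time: 57.55
tool_pos: [546.4, -65.0, 242.1]
tcp_rot: [3.134, -0.014, 1.552]
contact_force: [-0.6, 1.4, -6.6]
grip_width: 59.2
```

```bash
python3 -m handwheel '{"translation":[[0,0,0.1],[0,0,0.04],[0,0,0],[0,0,0],[0,0,0],[0,0,0],[0,0,0],[0,0,0]],"twist":[0,0,0,0,0,0,0,0]}' 255
python3 - <<'E'
from h import *
heft(4)
look('scene','s16.png',['tin_p','vial_tall','vial_short'])
look('side','d16.png',['tin_p','weight_small'])
o=get_obs();print(o['time'],abs(o['dq']).max())
a,b=[cv2.imread(f'pics/{n}.png',0).astype(np.float32) for n in ('d3','d16')]
t=cv2.resize(a[310:340,322:362],None,fx=8,fy=8,interpolation=2);s=cv2.resize(b[304:346,316:368],None,fx=8,fy=8,interpolation=2)
_,v,_,l=cv2.minMaxLoc(cv2.matchTemplate(s,t,5));print(l[0]/8-6,l[1]/8-6,v)
E
```

```text
time: 58.55
tool_pos: [544.7, -64.2, 264.6]
tcp_rot: [3.136, -0.015, 1.552]
contact_force: [-0.4, -1.0, -5.9]
grip_width: 59.0
t 58.7 pos [544.7 -64.2 264.7] rot [ 3.136 -0.015  1.552] F [ 0.46 -0.33 -6.02] sd [0.59 0.54 0.43] tau [-4.8333e+01 -2.7101e+01  4.6000e-02] w 59.031165282586464
scene tin_p 0.98 [548.5 162.6  11.2]
scene tin_p 0.82 [555.9  44.4   9.5]
scene tin_p 0.71 [553.2  45.   14. ]
scene tin_p 0.65 [448.6 152.4  11.8]
scene vial_tall 0.96 [728.  119.   84.3]
scene vial_short 0.66 [732.9 -52.6  88.1]
scene vial_short 0.42 [547.9 162.5  10.2]
side tin_p 0.92 [552.2  45.6   8.4]
side tin_p 0.77 [546.1 -61.8 234.3]
side tin_p 0.66 [553.3 166.5   8.9]
59.1 0.0022671857905429732
0.0 0.0 0.9971547722816467
```

View pics/s16.png

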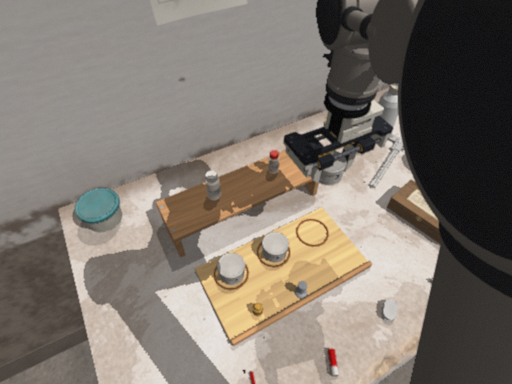

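View pics/d16.png

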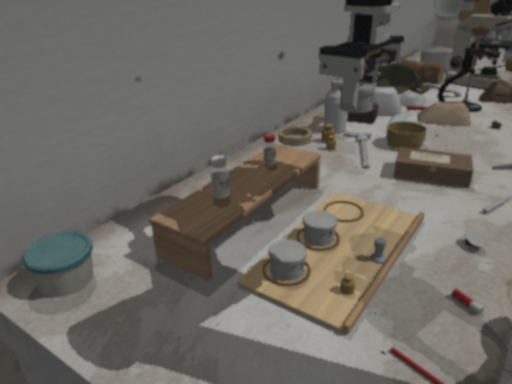

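The tray is fully out, and the left and middle tins stand in their rings at about (286,258) and (320,228) in the side view. The weight (347,283) and both vials are upright. The heaviest tin is held level about 234 mm up. Handing in.

```bash
python3 -c "from plant import *; print(close_job()); print(get_obs()['time'])"
```

```text
the job is handed in; nothing more can be done
None
the job is handed in; nothing more can be done
```

The job is handed in at about 59 s of the 72 s. The tray is out at its stop, and the heaviest tin, the right one, is held up in the gripper.

**Hefting:** I lifted the tins left, middle, right. They weighed about 1.8 N, 2.9 N and 5.8 N, or roughly 0.18, 0.30 and 0.59 kg. The left and middle tins were set back in their rings.

**Corrections along the way:**
- Setting the middle and right tins down dragged the tray back in by a few millimetres each, about 7–8 mm in all. I set the right tin back in its ring, pulled the post to the stop again, and lifted that tin again.
- That second pull tilted the tool by about 6°. I turned the gripper half round and pulled against the stop once more, which took the tilt out.
- One grasp of the post slipped because I pulled before the fingers had closed. I redid it, and nothing fell.

**Last checks:**
- **Tray:** its corner sits at 0.0 px shift from the picture taken at the stop.
- **Held tin:** its underside is about 234 mm up, tilt is about 1°, the arm is still, and the measured load is 6.0 N.
- **Other objects:** the left and middle tins are upright in their rings, and the small weight and both vials are standing.

In the last pictures the networks missed the small weight, and in the scene view they labelled it a tin. I confirmed by eye that it was upright.

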